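# Clamp the mould cover down crisscross

### The arm

A 6-joint arm with a two-finger parallel gripper is mounted at the origin on a cart in front of the work surface, level with it; the furniture and walls round the work are solid. World frame = base frame: x ahead of the robot, y to its left, z up, the work surface at z = 0. Lengths are in m, angles in rad, forces in N, time in s.
With the tool pointing down it reaches from about 0.375 to 0.9 m from the base axis. Payload 3.1 kg.
Tool frame: the origin (TCP) lies on the centre line of the jaws, within the pads' length; the fingertips stand 19 mm ahead of it and the grasp point (between the pads) is the TCP; z points along the fingers, y is the line along which they close (so a half turn about z gives the same grasp; the last joint's range is limited). The gripper opens to 85 mm and grips with 20 to 120 N. Pads are 22 mm wide; open, the fingers measure 114 mm over their backs; the gripper's body (76 mm by 85 mm) begins 54 mm behind the grasp point. The pads swing forward as they close: fully open they stand 13 mm farther back than shut.
Start: joints at [0.987, 0.527, 1.433, -0, 1.181, -0.178], TCP at [0.247, 0.574, 0.25] pointing down, gripper open.
Joint ranges: [-3.08, 3.08], [-0.75, 2.2], [0.22, 2.44], [-1.43, 4.57], [0, 2.65], [-2.85, 2.85]. Speed limits (rad/s): [2.79, 2.79, 3.14, 3.14, 3.14, 3.14].

### API

Orientations are given as a unit quaternion [x, y, z, w].
In Python, from station import manip gives the robot as it stands.
- The arm moves only by the tool servo_tool, never from a script. Its argument "rows" is a list that holds one entry, the list of rows, each a list of 7 numbers: the turn, a rotation vector about the tool's x, y, z in degrees, then the shift along the tool's x, y, z in m, then the gripper command: -1 is shut, 1 is fully open, values between are in proportion. In form: [[[wx, wy, wz, tx, ty, tz, jaw], ...]]. A call has 1 to 8 rows; each row shifts and turns the commanded pose from where the row before left it, along the tool's axes as they then stand; what a row does not reach is not made up. A row lasts 1/12 s, in which the tool goes at most 41.7 mm and 7.16 degrees, less where a joint would pass 70% of its speed; a pose out of reach is approached as far as the arm can. A call is refused whole if a number of a shift passes 0.0417 or a number of a turn 7.16, either way. A call with a gripper value outside its range is refused whole. The fingers move at their own pace and stop on an object; "squeeze" is the grip in N (left out, the last holds). Time passes only in rows, so rows that do not move let the fingers close. It gives the time, the measured TCP pose, the force, the opening and the grip force at its end, in the units of the state.
- manip.sense(): the state, without advancing time (a new reading comes with each control period).
- manip.snapshot(name): name is "scene" or "top" or "wrist"; returns the picture (420x560x3 uint8, blue, green, red); there is no depth.
- manip.camera_info(name): a dict with "K" (3x3 intrinsics, pixels), "camera_from_world" (4x4, takes a point from world to camera coordinates). Camera axes: x right, y down, z forward; pixel columns grow to the right and rows downward; lengths in m; the calibration is good to about 2 mm. A picture is of the moment at which its call begins: read the wrist's pose just before it. camera_info takes no time and is no camera call; for the wrist camera it gives the pose at the moment of the call.
- manip.sign_off(): hands the job in; it is judged then, once.
The state is a dict: "t": time; "q": joint angles; "qd": joint speeds; "tau": joint torques, N m; "tcp_pos": TCP position; "tool_rot": TCP orientation; "force": force on the tool from outside, world axes, zero at the start; "ft_torque": the same for the moment, N m; "finger_gap": opening from 0.0 (shut) to 1.0 (fully open); "gripper_force": force on a finger pad.
Only numpy, scipy, OpenCV 4.12 (cv2) and the standard library are available. Lean on these libraries where they do the work, as an engineer would, in place of code of your own. Each camera call takes 0.05 s, during which the arm holds its last target. There are 200 camera calls.

### The job

Draw the cover plate of the small casting mould down flat by pushing its four clamp levers clockwise, in two rounds: first turn every lever about half-way, then turn every lever home against its stop. In both rounds go crisscross: after the first corner do the one diagonally opposite, then the other two. Do not disturb the jars and the paint tube around it.

Things in the scene. Friction and masses are not known exactly. Their poses are not given: they have to be found in the camera images.
- mould: casting mould, a grey metal block 118 x 118 x 28 mm, fixed on a plywood board 12 mm thick; its flat top seats the cover plate. Origin: centre of its underside; z up, x and y along its sides. Four studs at (+-40, +-40) mm end 86 mm above the table. Overhead: baubles hang on a rack behind (beyond 0.60 m ahead of the robot, from 0.42 m up, middle to right); a lamp stands to the left.
- cover_mid (a point): middle of the underside of the loose metal cover plate, 114 x 114 x 8 mm with a round boss 7 mm high, lying over the studs on spring pins. At the start it floats about 8 mm above the mould's top (48 mm above the table); seated flat it is at the mould's top (40 mm above the table). The plate is held down by the nuts and follows them.
- lever1 (a joint): turn of clamp lever 1 on stud 1, diagonally opposite lever 3. 0 = slack, pointing to the mould's +y; grows as the lever turns clockwise seen from above, swinging outside the plate; 1.5 rad = home against its stop, pointing to the mould's +x. Starts at 0 to 0.2. About 2 N on the knob turns it; it stays where it is left. It sinks 8 mm over its turn.
- knob1 (a point): centre of the black ball knob, 18 mm across, at the end of lever 1, 38 mm from the stud's axis; about 84 mm above the table when slack, 76 mm when home. The 9 mm thick arm slopes down from it to a hub 21 mm across.
- lever2 (a joint): turn of clamp lever 2 on stud 2, diagonally opposite lever 4. 0 = slack, pointing to the mould's +x; grows as the lever turns clockwise seen from above, swinging outside the plate; 1.5 rad = home against its stop, pointing to the mould's -y. Starts at 0 to 0.2. About 2 N on the knob turns it; it stays where it is left. It sinks 8 mm over its turn.
- knob2 (a point): centre of the black ball knob, 18 mm across, at the end of lever 2, 38 mm from the stud's axis; about 84 mm above the table when slack, 76 mm when home. The 9 mm thick arm slopes down from it to a hub 21 mm across.
- lever3 (a joint): turn of clamp lever 3 on stud 3, diagonally opposite lever 1. 0 = slack, pointing to the mould's -y; grows as the lever turns clockwise seen from above, swinging outside the plate; 1.5 rad = home against its stop, pointing to the mould's -x. Starts at 0 to 0.2. About 2 N on the knob turns it; it stays where it is left. It sinks 8 mm over its turn.
- knob3 (a point): centre of the black ball knob, 18 mm across, at the end of lever 3, 38 mm from the stud's axis; about 84 mm above the table when slack, 76 mm when home. The 9 mm thick arm slopes down from it to a hub 21 mm across.
- lever4 (a joint): turn of clamp lever 4 on stud 4, diagonally opposite lever 2. 0 = slack, pointing to the mould's -x; grows as the lever turns clockwise seen from above, swinging outside the plate; 1.5 rad = home against its stop, pointing to the mould's +y. Starts at 0 to 0.2. About 2 N on the knob turns it; it stays where it is left. It sinks 8 mm over its turn.
- knob4 (a point): centre of the black ball knob, 18 mm across, at the end of lever 4, 38 mm from the stud's axis; about 84 mm above the table when slack, 76 mm when home. The 9 mm thick arm slopes down from it to a hub 21 mm across.
- stud1 (a point): foot of stud 1, on the turning axis of lever 1, at (+40, +40) mm of the mould, 40 mm above the table. Studs 1 to 4 follow one another clockwise seen from above.
- stud2 (a point): foot of stud 2, on the turning axis of lever 2, at (+40, -40) mm of the mould, 40 mm above the table. Studs 1 to 4 follow one another clockwise seen from above.
- stud3 (a point): foot of stud 3, on the turning axis of lever 3, at (-40, -40) mm of the mould, 40 mm above the table. Studs 1 to 4 follow one another clockwise seen from above.
- stud4 (a point): foot of stud 4, on the turning axis of lever 4, at (-40, +40) mm of the mould, 40 mm above the table. Studs 1 to 4 follow one another clockwise seen from above.
- jar_a: bystander: small green paint jar, 34 mm across, 59 mm high; origin under its centre
- jar_b: bystander: small red paint jar, 36 mm across, 53 mm high; origin under its centre
- tube: bystander: white paint tube lying flat, 34 x 90 x 22 mm; origin under its centre
- cover: the cover plate itself; origin: the middle of its underside, the same point as cover_mid
Things that resemble listed ones, but are neither listed nor needed, are in the scene too. Leave any purple look-alike of the cover alone.

How it is judged:
By the outcome, as a careful person would: the job done as asked, in the order asked, and still so for the second after the job is handed in, with the robot touching nothing.
It also fails if it takes over 67 s, if anything falls off the work surface, if the arm or the gripper's body presses on something with over 40 N, if the wrist force passes 120 N, or if a joint passes its speed limit or range.

## Working session

There is one attempt and no reset: what is moved stays moved. The work goes in short steps, Python scripts to look and compute and a tool call to move; the robot and the scene stay as the last step left them, time stands still between calls to the robot, and variables do not carry over. Pictures are saved under pics/ and viewed, at most 10 in all, crops included, and the job is handed in when it is done.

Besides the shell and the picture viewer there is one more tool, called after "Request:" in YAML: its name, and indented under it one key for each argument. servo_tool: Moves the arm, as the interface text tells. Its arguments: {"type":"object","properties":{"rows":{"type":"array","items":{"type":"array","items":{"type":"array","items":{"type":"number"}}}},"squeeze":{"type":"number"}},"required":["rows"]}

```bash
mkdir -p pics; ls; python3 - <<'E'
from station import manip
import cv2,numpy as np
s=manip.sense();print({k:np.round(v,3).tolist() for k,v in s.items()})
for n in("scene","top"):
    cv2.imwrite(f"pics/{n}0.png",manip.snapshot(n));c=manip.camera_info(n);print(n,np.round(c["K"],1).tolist(),np.round(c["camera_from_world"],3).tolist())
E
```

```text
pics
{'t': 0.0, 'q': [0.986, 0.528, 1.434, -0.0, 1.181, -0.178], 'qd': [0.001, 0.0, -0.001, 0.0, 0.0, 0.001], 'tau': [-0.001, -44.235, -17.802, -0.0, 0.009, 0.0], 'tcp_pos': [0.246, 0.574, 0.249], 'tool_rot': [0.202, 0.979, -0.001, -0.0], 'force': [-0.697, -0.225, 0.7], 'ft_torque': [0.025, 0.008, -0.016], 'gripper_force': 0.0, 'finger_gap': 1.001}
scene [[543.3, 0.0, 282.6], [0.0, 543.3, 217.6], [0.0, 0.0, 1.0]] [[0.811, -0.585, 0.011, -0.373], [-0.24, -0.35, -0.906, 0.219], [0.534, 0.731, -0.424, 1.136], [0.0, 0.0, 0.0, 1.0]]
top [[417.3, 0.0, 275.1], [0.0, 417.3, 215.5], [0.0, 0.0, 1.0]] [[-0.4, -0.916, -0.008, 0.287], [-0.885, 0.389, -0.256, 0.456], [0.238, -0.096, -0.967, 1.102], [0.0, 0.0, 0.0, 1.0]]
```

View pics/top0.png

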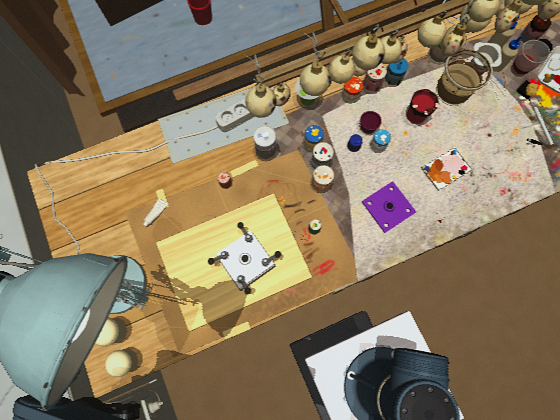

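View pics/scene0.png

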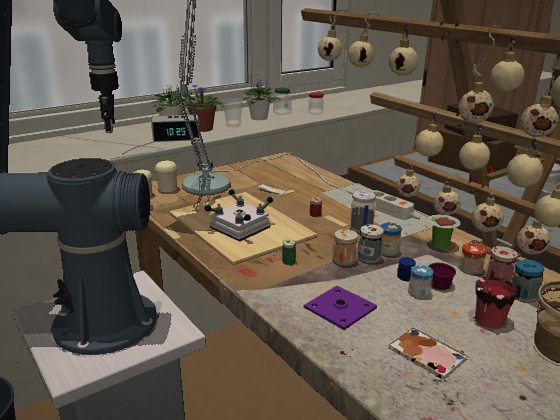

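The mould with its four levers is at about top (246,259) and scene (240,220). The purple plate at top (390,206) is the look-alike. Next I'll enlarge crops of both views.

```bash
python3 - <<'E'
import cv2,numpy as np
a=cv2.imread("pics/top0.png")[214:299,196:306]; b=cv2.imread("pics/scene0.png")[180:265,185:295]
f=lambda i:cv2.resize(i,None,fx=7,fy=7,interpolation=cv2.INTER_CUBIC)
cv2.imwrite("pics/top0c.png",f(a));cv2.imwrite("pics/scene0c.png",f(b))
E
```

```text
(no output)
```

View pics/top0c.png

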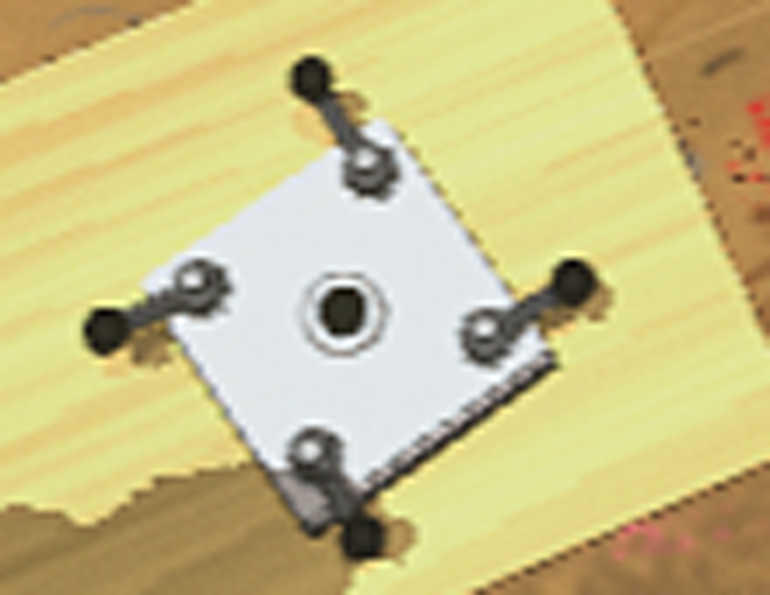

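View pics/scene0c.png

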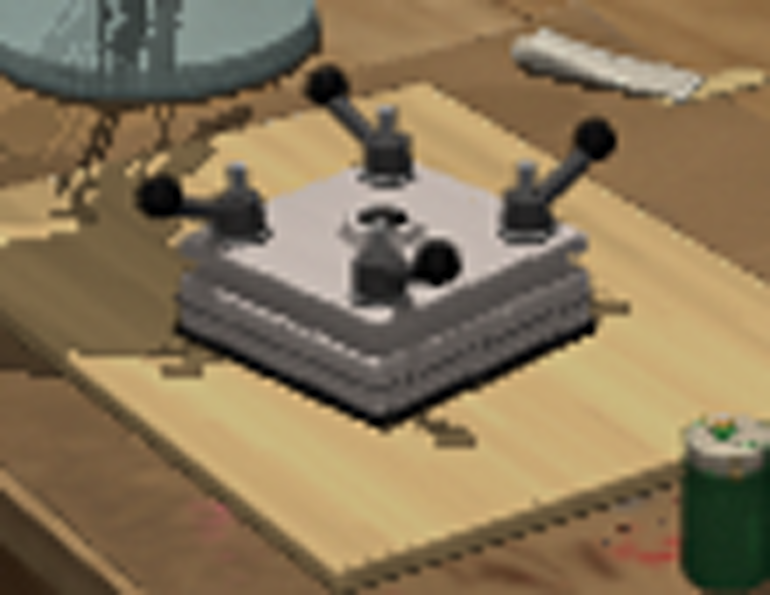

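The crop shows each stud's bright tip and black knob. Top crop knobs: (311,77), (575,280), (362,537), (105,331). Scene crop knobs: (597,138), (438,262), (160,195), (325,83). Next step is to triangulate and fit the mould pose.

```bash
cat > h.py <<'E'
from station import manip
import cv2,numpy as np
def P(n):
    c=manip.camera_info(n);return np.array(c["K"])@np.array(c["camera_from_world"])[:3]
def tri(Pa,Pb,a,b):
    X=cv2.triangulatePoints(Pa,Pb,np.float64(a).T,np.float64(b).T);return (X[:3]/X[3]).T
def proj(Pm,X):
    x=Pm@np.r_[X,1];return x[:2]/x[2]
def plane(Pm,uv,z):
    A=Pm[:,[0,1]];c=Pm[:,2]*z+Pm[:,3]
    M=np.c_[A,-np.r_[uv,1]];return np.linalg.solve(M,-c)[:2]
E
python3 - <<'E'
from h import *
from scipy.optimize import least_squares
full=lambda p,o:(np.array(p,float)+.5)/7-.5+np.array(o)
kt=full([(311,77),(575,280),(362,537),(105,331)],(196,214))
st=full([(369,161),(487,325),(313,446),(200,278)],(196,214))
ks=full([(597,138),(438,262),(160,195),(325,83)],(185,180))
ss=full([(527,168),(379,238),(238,172),(387,114)],(185,180))
T,S=P("top"),P("scene")
K=tri(T,S,kt,ks);D=tri(T,S,st,ss)
print(np.round(K,4),np.round(D,4))
# same scene/top fit: mould pose + lever angles (lever i order A..D clockwise)
sg=np.array([(1,1),(1,-1),(-1,-1),(-1,1)])*.04
d0=[(0,1),(1,0),(0,-1),(-1,0)]
def model(p):
    x,y,th=p[:3];R=np.array([[np.cos(th),-np.sin(th)],[np.sin(th),np.cos(th)]])
    s=[R@v+[x,y] for v in sg];k=[]
    for i in range(4):
        a=p[3+i];c=np.array([[np.cos(a),np.sin(a)],[-np.sin(a),np.cos(a)]])@d0[i]
        k.append(s[i]+R@c*.038)
    return s,k
def res(p):
    s,k=model(p);r=[]
    for i in range(4):
        r+=[proj(T,[*s[i],.086])-st[i],proj(S,[*s[i],.086])-ss[i],proj(T,[*k[i],.084-p[3+i]/1.5*.008])-kt[i],proj(S,[*k[i],.084-p[3+i]/1.5*.008])-ks[i]]
    return np.ravel(r)
m=D.mean(0);e=D[0]-D[1];th0=np.arctan2(e[1],e[0])-np.pi/2
f=least_squares(res,[m[0],m[1],th0,.1,.1,.1,.1])
print(np.round(f.x,4),np.sqrt(np.mean(f.fun**2)),np.round(f.fun.reshape(4,4,2),1).tolist()); s,k=model(f.x);print(np.round(s,4).tolist(),np.round(k,4).tolist())
for n,uv in(("jarg",(315,232)),("red",(224,184)),("tube",(155,212))):print(n,plane(T,uv,0.02))
E
```

```text
[[0.5429 0.1787 0.0857]
 [0.4289 0.1171 0.0849]
 [0.3726 0.2284 0.0855]
 [0.4824 0.288  0.0865]] [[0.5037 0.1707 0.0851]
 [0.4266 0.1547 0.0812]
 [0.4102 0.2327 0.0844]
 [0.4871 0.2474 0.0855]]
[ 0.4569  0.202  -1.3646  0.0025  0.1234  0.0924  0.0612] 0.5728467882261059 [[[-0.1, -1.0], [-0.4, -0.3], [0.3, -0.0], [-0.8, 0.8]], [[0.1, -0.3], [-0.4, -1.5], [0.1, -0.5], [-0.2, 0.6]], [[-0.0, -0.0], [-0.4, -0.5], [0.1, -0.3], [-0.7, 0.8]], [[-0.8, -0.6], [-0.5, -0.4], [0.6, -0.5], [-0.1, 1.1]]]
[[0.5042, 0.171], [0.4259, 0.1546], [0.4095, 0.2329], [0.4878, 0.2493]] [[0.5414, 0.1787], [0.4291, 0.1168], [0.3718, 0.2286], [0.4824, 0.2869]]
jarg [ 0.452031   -0.00905075]
red [0.6911445  0.17521497]
tube [0.69220582 0.39039947]
```

```bash
cat >> h.py <<'E'
STUD=dict(A=(.5042,.1710),B=(.4259,.1546),C=(.4095,.2329),D=(.4878,.2493))
U0=dict(A=11.8,B=-78.2,C=191.8,D=101.8); SG=dict(A=-1,B=1,C=1,D=-1)
def goal(l,phi,r=.042,off=.020):   # TCP xy and yaw of tool x, face trailing the lever at angle phi (deg)
    a=np.radians(U0[l]-phi);u=np.array([np.cos(a),np.sin(a)]);n=np.array([u[1],-u[0]])
    x=n*SG[l];return np.array(STUD[l])+r*u-off*n, np.degrees(np.arctan2(x[1],x[0]))
def yaw(s):
    x=s["tool_rot"][0:2];  # tool down: rotation by pi about (a,b)
    a,b=x;return np.degrees(np.arctan2(2*a*b,2*a*a-1))
def delta(p,y,p2,y2):      # tool-frame shift (at yaw y), then turn about tool z
    d=np.array(p2)-p;y_=np.radians(y);X=np.array([np.cos(y_),np.sin(y_)]);Y=np.array([X[1],-X[0]])
    return np.round([d@X*1000,d@Y*1000,(y-y2+180)%360-180],1)
E
python3 - <<'E'
from h import *
s=manip.sense();p=np.array(s["tcp_pos"][:2]);y=yaw(s);print(p,y)
T=P("top");print("lampbase",plane(T,(130,283),.02),[plane(T,(60,310),z) for z in(.4,.6,.8)])
print(goal("B",-12),delta(p,y,*goal("B",-12)))
for seq in((("B",30),("D",-12)),(("D",30),("A",-12)),(("A",30),("C",-12)),(("C",30),("B",30)),(("B",75),("D",30)),(("D",75),("A",30)),(("A",75),("C",30))):
    print(seq,delta(*goal(*seq[0]),*goal(*seq[1])))
E
```

```text
[0.24632933 0.57372437] 156.75122043619302
lampbase [0.52689552 0.52206516] [array([0.44352331, 0.54817859]), array([0.39583286, 0.45711568]), array([0.34814242, 0.36605278])]
(array([0.4611481, 0.1242426]), np.float64(-156.20000000000002)) [-374.8 -328.2  -47. ]
(('B', 30), ('D', -12)) [ 33.7 169.1 -42. ]
(('D', 30), ('A', -12)) [-77.9 -68.3  48. ]
(('A', 30), ('C', -12)) [ -33.7 -169.1  -42. ]
(('C', 30), ('B', 30)) [-91.3 102.  -90. ]
(('B', 75), ('D', 30)) [120.5 155.5 -45. ]
(('D', 75), ('A', 30)) [-112.8  -18.8   45. ]
(('A', 75), ('C', 30)) [-120.5 -155.5  -45. ]
```

Request:
servo_tool:
  rows:
    - [[0,0,0,0,-0.036,0,-1],[0,0,0,0,-0.036,0,-1],[0,0,0,0,-0.036,0,-1],[0,0,0,0,-0.036,0,-1],[0,0,0,-0.034,-0.007,0,-1],[0,0,0,-0.034,-0.007,0,-1],[0,0,0,-0.034,-0.007,0,-1],[0,0,0,-0.034,-0.007,0,-1]]
  squeeze: 30

```text
t: 0.77
tcp_pos: [0.3043, 0.3614, 0.2503]
tool_rot: [0.201, 0.98, -0.0, -0.0]
force: [0.2, 0.1, 0.6]
finger_gap: -0.0
gripper_force: 0.0
```

Request:
servo_tool:
  rows:
    - [[0,0,0,-0.034,-0.007,0,-1],[0,0,0,-0.034,-0.007,0,-1],[0,0,0,-0.028,-0.023,0.01,-1],[0,0,0,-0.028,-0.023,0.01,-1],[0,0,0,-0.028,-0.023,0.01,-1],[0,0,0,-0.028,-0.023,0.01,-1],[0,0,0,-0.028,-0.023,0.01,-1],[0,0,0,-0.028,-0.023,0.01,-1]]

```text
t: 1.43
tcp_pos: [0.4609, 0.128, 0.1897]
tool_rot: [0.202, 0.979, -0.0, -0.0]
force: [0.1, 0.9, 0.1]
finger_gap: 0.001
gripper_force: 0.0
```

Request:
servo_tool:
  rows:
    - [[0,0,-6.7,0,0,0.005,-1],[0,0,-6.7,0,0,0.005,-1],[0,0,-6.7,0,0,0.005,-1],[0,0,-6.7,0,0,0.005,-1],[0,0,-6.7,0,0,0.005,-1],[0,0,-6.7,0,0,0.005,-1],[0,0,-6.7,0,0,0.005,-1],[0,0,0,0,0,0,-1]]

```text
t: 2.1
tcp_pos: [0.4598, 0.1296, 0.1543]
tool_rot: [-0.206, 0.979, 0.0, -0.001]
force: [0.5, 0.9, 0.7]
finger_gap: -0.002
gripper_force: 0.0
```

```bash
python3 - <<'E'
from h import *
s=manip.sense();p=np.array(s["tcp_pos"][:2]);y=yaw(s);print(s["t"],s["tcp_pos"],y,s["tool_rot"],s["finger_gap"],s["force"],s["q"])
print(delta(p,y,*goal("B",-12)))
w=manip.snapshot("wrist");sc=manip.snapshot("scene")[130:265,160:320]
cv2.imwrite("pics/m1.png",np.hstack([cv2.resize(w,(400,300)),cv2.resize(sc,(356,300),interpolation=cv2.INTER_CUBIC)]))
E
```

```text
2.1 [0.45977334 0.12961777 0.15433214] -156.24560199109374 [-2.05814921e-01  9.78590112e-01  2.02267737e-04 -1.25337461e-03] -0.002354553093023378 [0.48243537 0.9349029  0.66806443] [ 4.02862776e-02  4.88555596e-01  1.88695699e+00 -2.56098745e-05
  7.68619191e-01 -1.94508472e+00]
[ 0.9 -5.5 -0. ]
```

View pics/m1.png

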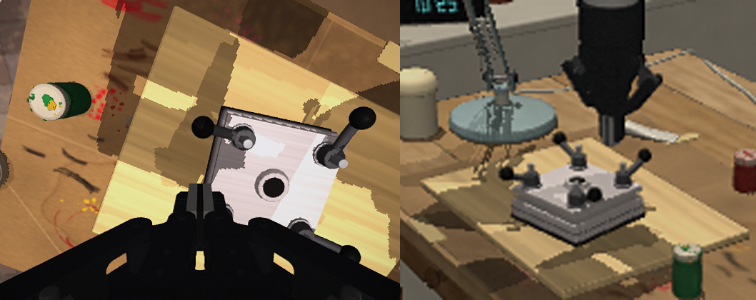

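The wrist view shows the shut fingertips at about (200,190) next to lever B, with nothing touching. Next I'll descend behind knob B and push it through the first half.

Request:
servo_tool:
  rows:
    - [[0,0,0,0.001,-0.0055,0.02,-1],[0,0,0,0,0,0.022,-1],[0,0,0,0,0,0.022,-1],[0,0,0,0,0,0,-1]]

```text
t: 2.53
tcp_pos: [0.46, 0.124, 0.0888]
tool_rot: [-0.204, 0.979, 0.001, -0.003]
force: [-0.5, 0.6, -0.9]
finger_gap: 0.003
gripper_force: 0.0
```

Request:
servo_tool:
  rows:
    - [[0,0,7,0.0053,-0.0021,0,-1],[0,0,7,0.0053,-0.0021,0,-1],[0,0,7,0.0053,-0.0021,0,-1],[0,0,7,0.0053,-0.0021,0,-1]]

```text
t: 2.87
tcp_pos: [0.4442, 0.1113, 0.0924]
tool_rot: [0.042, 0.999, 0.0, 0.001]
force: [1.6, -0.5, -1.3]
finger_gap: 0.0
gripper_force: 1.0
```

```bash
python3 - <<'E'
from h import *
s=manip.sense();p=np.array(s["tcp_pos"][:2]);y=yaw(s);print(s["t"],s["tcp_pos"],y,s["force"])
print(delta(p,y,*goal("B",16)),delta(p,y,*goal("B",44)))
w=manip.snapshot("top")[214:299,196:306];sc=manip.snapshot("scene")[180:265,185:295]
f=lambda i:cv2.resize(i,(396,306),interpolation=cv2.INTER_CUBIC)
cv2.imwrite("pics/m2.png",np.hstack([f(w),f(sc)]))
E
```

```text
2.8667 [0.44424833 0.11130335 0.09240968] 175.1943981868037 [ 1.62145419 -0.47963646 -1.27023704]
[ 1.5 -0.2 -0.6] [23.5 -4.9 27.4]
```

View pics/m2.png

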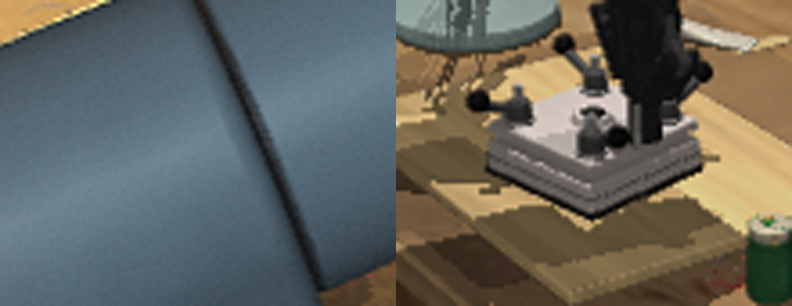

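Contact with knob B is at the expected place (small +x reaction). The arm hides the mould from the top camera here. I'll finish lever B's half-turn.

Request:
servo_tool:
  rows:
    - [[0,0,7,0.0053,-0.0021,0,-1],[0,0,7,0.0053,-0.0021,0,-1],[0,0,7,0.0053,-0.0021,0,-1],[0,0,7,0.0053,-0.0021,0,-1],[0,0,0,0,0,0,-1],[0,0,0,0,0,0,-1]]

```text
t: 3.47
tcp_pos: [0.4215, 0.1088, 0.0919]
tool_rot: [0.276, 0.961, 0.0, 0.001]
force: [-0.4, -0.7, -0.6]
finger_gap: 0.0
gripper_force: 0.3
```

```bash
python3 - <<'E'
from h import *
s=manip.sense();p=np.array(s["tcp_pos"][:2]);y=yaw(s);print(s["t"],s["tcp_pos"],y,s["force"])
print(delta(p,y,*goal("B",44)),delta(p,y,*goal("B",30)))
b=delta(p,y,*goal("B",30));print(b)
E
```

```text
3.4667 [0.42153001 0.10876615 0.09191805] 147.90966905736641 [-0.35558107 -0.73993561 -0.62008287]
[ 0.7 -0.9  0.1] [ -8.9   5.2 -13.9]
[ -8.9   5.2 -13.9]
```

Request:
servo_tool:
  rows:
    - [[0,0,-7,-0.0045,0.0026,0,-1],[0,0,-7,-0.0045,0.0026,0,-1],[0,0,0,0,0,0.0,-1],[0,0,0,0,0,-0.025,-1],[0,0,0,0,0,-0.025,-1],[0,0,0,0.0068,0.034,0,-1],[0,0,0,0.0068,0.034,0,-1],[0,0,0,0.0068,0.034,0,-1]]

```text
t: 4.13
tcp_pos: [0.4442, 0.2131, 0.1422]
tool_rot: [0.161, 0.987, 0.0, 0.0]
force: [0.8, 0.0, -0.2]
finger_gap: 0.0
gripper_force: 0.0
```

Request:
servo_tool:
  rows:
    - [[0,0,0,0.0068,0.034,0,-1],[0,0,0,0.0068,0.034,0,-1],[0,0,-7,0,0,0,-1],[0,0,-7,0,0,0,-1],[0,0,-7,0,0,0,-1],[0,0,-7,0,0,0,-1],[0,0,-7,0,0,0,-1],[0,0,-7,0,0,0,-1]]

```text
t: 4.8
tcp_pos: [0.4518, 0.2812, 0.1414]
tool_rot: [-0.208, 0.978, 0.0, -0.001]
force: [0.2, -0.2, -0.0]
finger_gap: -0.003
gripper_force: 0.0
```

Request:
servo_tool:
  rows:
    - [[0,0,0,0,0,0,-1],[0,0,0,0,0,0,-1]]

```text
t: 4.97
tcp_pos: [0.4521, 0.281, 0.1414]
tool_rot: [-0.203, 0.979, 0.0, -0.0]
force: [0.2, 0.2, -0.6]
finger_gap: -0.002
gripper_force: 0.0
```

```bash
python3 - <<'E'
from h import *
s=manip.sense();p=np.array(s["tcp_pos"][:2]);y=yaw(s);print(s["t"],s["tcp_pos"],y,s["force"],s["q"])
print(delta(p,y,*goal("D",-12)))
for i in range(4): 
    a=manip.sense();print(a["t"],a["tcp_pos"])
w=cv2.cvtColor(manip.snapshot("scene")[180:265,185:295],cv2.COLOR_BGR2GRAY)
sc=manip.snapshot("scene")[180:265,185:295]
cv2.imwrite("pics/m3.png",cv2.resize(sc,None,fx=5,fy=5,interpolation=cv2.INTER_CUBIC))
E
```

```text
4.9667 [0.45208955 0.28104325 0.14136672] -156.5398816991838 [ 0.23844129  0.19623391 -0.56345248] [ 3.46059728e-01  5.64318572e-01  1.76361859e+00  1.78599677e-04
  8.14337128e-01 -1.63431558e+00]
[ 0.1 -1.5 -0.3]
4.9667 [0.45208955 0.28104325 0.14136672]
4.9667 [0.45208955 0.28104325 0.14136672]
4.9667 [0.45208955 0.28104325 0.14136672]
4.9667 [0.45208955 0.28104325 0.14136672]
```

View pics/m3.png

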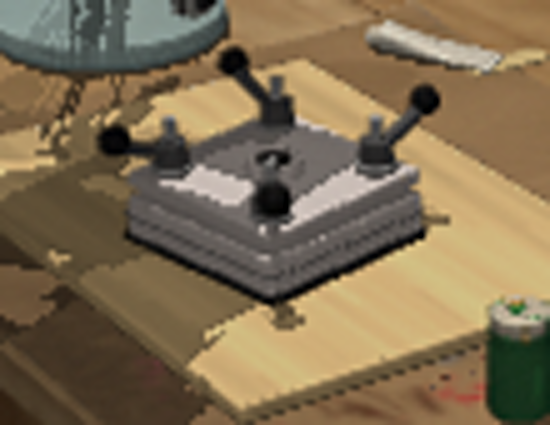

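The scene crop shows knob B at (271,200), about half-way round, and the other three levers unmoved. Now lever D.

Request:
servo_tool:
  rows:
    - [[0,0,0,0,-0.0015,0.026,-1],[0,0,0,0,0,0.026,-1],[0,0,0,0,0,0,-1],[0,0,7,-0.0053,0.0021,0,-1],[0,0,7,-0.0053,0.0021,0,-1],[0,0,7,-0.0053,0.0021,0,-1],[0,0,7,-0.0053,0.0021,0,-1],[0,0,7,-0.0053,0.0021,0,-1]]

```text
t: 5.73
tcp_pos: [0.4754, 0.2941, 0.0896]
tool_rot: [0.103, 0.995, -0.001, -0.002]
force: [-2.0, 0.8, -1.2]
finger_gap: 0.005
gripper_force: 1.2
```

Request:
servo_tool:
  rows:
    - [[0,0,7,-0.0053,0.0021,0,-1],[0,0,7,-0.0053,0.0021,0,-1],[0,0,7,-0.0053,0.0021,0,-1],[0,0,0,0,0,0,-1],[0,0,0,0,0,0,-1]]

```text
t: 6.15
tcp_pos: [0.4938, 0.2952, 0.0898]
tool_rot: [0.278, 0.961, -0.0, -0.0]
force: [0.2, 1.0, -0.5]
finger_gap: 0.002
gripper_force: 0.5
```

```bash
cat >> h.py <<'E'
def knobz(phi):return .084-.008*phi/86
def lev(l,uv,cam="scene"):   # lever angle (deg) whose knob projects nearest to pixel uv
    Pm=P(cam);best=[]
    for ph in np.arange(-5,95,.5):
        a=np.radians(U0[l]-ph);best.append((np.linalg.norm(proj(Pm,[STUD[l][0]+.038*np.cos(a),STUD[l][1]+.038*np.sin(a),knobz(ph)])-uv),ph))
    return min(best)
def rep(l,*phis):
    s=manip.sense();p=np.array(s["tcp_pos"][:2]);y=yaw(s);print(round(s["t"],2),np.round(s["tcp_pos"],4),round(y,1),np.round(s["force"],1))
    for f in phis:print(l,f,delta(p,y,*goal(l,f)))
E
python3 - <<'E'
from h import *
rep("D",44,30);print("B",lev("B",(185+271/5,180+200/5)))
E
```

```text
6.15 [0.4938 0.2952 0.0898] 147.8 [ 0.2  1.  -0.5]
D 44 [ 0.6 -0.1 -0. ]
D 30 [ 10.2  -6.2 -14. ]
B (np.float64(0.08605870051099), np.float64(40.0))
```

Request:
servo_tool:
  rows:
    - [[0,0,-7,0.005,-0.003,0,-1],[0,0,-7,0.005,-0.003,0,-1],[0,0,0,0,0,0.0,-1],[0,0,0,0,0,-0.025,-1],[0,0,0,0,0,-0.025,-1],[0,0,0,-0.026,-0.0228,0,-1],[0,0,0,-0.026,-0.0228,0,-1],[0,0,0,-0.026,-0.0228,0,-1]]

```text
t: 6.82
tcp_pos: [0.5361, 0.2049, 0.1408]
tool_rot: [0.159, 0.987, 0.0, 0.002]
force: [0.9, 0.2, 0.2]
finger_gap: -0.002
gripper_force: 0.0
```

Request:
servo_tool:
  rows:
    - [[0,0,6.9,0,0,0,-1],[0,0,6.9,0,0,0,-1],[0,0,6.9,0,0,0,-1],[0,0,6.9,0,0,0,-1],[0,0,6.9,0,0,0,-1],[0,0,6.9,0,0,0,-1],[0,0,6.9,0,0,0,-1],[0,0,0,0,0,0,-1]]

```text
t: 7.48
tcp_pos: [0.5355, 0.2052, 0.1399]
tool_rot: [0.551, 0.835, 0.0, 0.001]
force: [0.1, -0.1, 0.6]
finger_gap: -0.001
gripper_force: 0.0
```

```bash
python3 - <<'E'
from h import *
rep("A",-12)
E
```

```text
7.48 [0.5355 0.2052 0.1399] 113.1 [ 0.1 -0.1  0.6]
A -12 [ 1.4 -0.4 -0.7]
```

Request:
servo_tool:
  rows:
    - [[0,0,-0.7,0.0014,0,0.025,-1],[0,0,0,0,0,0.0255,-1],[0,0,0,0,0,0,-1],[0,0,7,-0.0053,0.0021,0,-1],[0,0,7,-0.0053,0.0021,0,-1],[0,0,7,-0.0053,0.0021,0,-1],[0,0,7,-0.0053,0.0021,0,-1],[0,0,7,-0.0053,0.0021,0,-1]]

```text
t: 8.15
tcp_pos: [0.5499, 0.183, 0.0899]
tool_rot: [0.773, 0.635, 0.001, 0.0]
force: [0.9, 1.6, -1.3]
finger_gap: 0.004
gripper_force: 1.0
```

Request:
servo_tool:
  rows:
    - [[0,0,7,-0.0053,0.0021,0,-1],[0,0,7,-0.0053,0.0021,0,-1],[0,0,7,-0.0053,0.0021,0,-1],[0,0,0,0,0,0,-1],[0,0,0,0,0,0,-1]]

```text
t: 8.57
tcp_pos: [0.5512, 0.1656, 0.0899]
tool_rot: [0.874, 0.487, 0.001, 0.0]
force: [0.9, 0.1, 0.2]
finger_gap: 0.0
gripper_force: 0.3
```

```bash
python3 - <<'E'
from h import *
rep("A",44,30)
E
```

```text
8.57 [0.5512 0.1656 0.0899] 58.2 [0.9 0.1 0.2]
A 44 [-0.4 -0.7  0.4]
A 30 [  9.2  -6.7 -13.6]
```

Now lever C. The shift from A30 is [-33.7, -169.1] mm with a -42 degree turn.

Request:
servo_tool:
  rows:
    - [[0,0,-7,0.0048,-0.0032,0,-1],[0,0,-7,0.0048,-0.0032,0,-1],[0,0,0,0,0,0.0,-1],[0,0,0,0,0,-0.025,-1],[0,0,0,0,0,-0.025,-1],[0,0,0,-0.0068,-0.034,0,-1],[0,0,0,-0.0068,-0.034,0,-1],[0,0,0,-0.0068,-0.034,0,-1]]

```text
t: 9.23
tcp_pos: [0.4452, 0.1891, 0.1397]
tool_rot: [0.809, 0.588, 0.001, 0.0]
force: [0.0, 0.6, -1.0]
finger_gap: -0.0
gripper_force: 0.0
```

Request:
servo_tool:
  rows:
    - [[0,0,0,-0.0068,-0.034,0,-1],[0,0,0,-0.0068,-0.034,0,-1],[0,0,-7,0,0,0,-1],[0,0,-7,0,0,0,-1],[0,0,-7,0,0,0,-1],[0,0,-7,0,0,0,-1],[0,0,-7,0,0,0,-1],[0,0,-7,0,0,0,-1]]

```text
t: 9.9
tcp_pos: [0.377, 0.1972, 0.1392]
tool_rot: [0.542, 0.84, 0.0, 0.0]
force: [0.2, 0.9, 0.3]
finger_gap: 0.0
gripper_force: 0.0
```

Request:
servo_tool:
  rows:
    - [[0,0,0,0,0,0,-1]]

```text
t: 9.98
tcp_pos: [0.377, 0.1972, 0.1392]
tool_rot: [0.544, 0.839, 0.0, 0.0]
force: [0.3, 0.0, 0.1]
finger_gap: -0.003
gripper_force: 0.0
```

```bash
python3 - <<'E'
from h import *
rep("C",-12);print(manip.sense()["q"])
E
```

```text
9.98 [0.377  0.1972 0.1392] 114.2 [0.3 0.  0.1]
C -12 [-0.4  2.1  0.4]
[ 2.18064349e-01  4.69887500e-01  2.02646309e+00 -3.17883490e-04
  6.44890594e-01 -2.03183685e-01]
```

Request:
servo_tool:
  rows:
    - [[0,0,0.4,0,0.002,0.025,-1],[0,0,0,0,0,0.025,-1],[0,0,0,0,0,0,-1],[0,0,7,0.0053,-0.0021,0,-1],[0,0,7,0.0053,-0.0021,0,-1],[0,0,7,0.0053,-0.0021,0,-1],[0,0,7,0.0053,-0.0021,0,-1],[0,0,7,0.0053,-0.0021,0,-1]]

```text
t: 10.65
tcp_pos: [0.3633, 0.2217, 0.0896]
tool_rot: [0.776, 0.631, -0.001, -0.0]
force: [0.4, -1.5, -1.5]
finger_gap: 0.001
gripper_force: 1.0
```

Request:
servo_tool:
  rows:
    - [[0,0,7,0.0053,-0.0021,0,-1],[0,0,7,0.0053,-0.0021,0,-1],[0,0,7,0.0053,-0.0021,0,-1],[0,0,0,0,0,0,-1],[0,0,0,0,0,0,-1]]

```text
t: 11.07
tcp_pos: [0.3626, 0.2389, 0.0895]
tool_rot: [0.876, 0.483, -0.0, -0.0]
force: [-2.1, -0.8, -0.7]
finger_gap: -0.0
gripper_force: 0.6
```

```bash
python3 - <<'E'
from h import *
rep("C",44,30)
E
```

```text
11.07 [0.3626 0.2389 0.0895] 57.8 [-2.1 -0.8 -0.7]
C 44 [-0.1  0.9 -0. ]
C 30 [ -9.6   7.  -14. ]
```

Request:
servo_tool:
  rows:
    - [[0,0,-7,-0.0048,0.0035,0,-1],[0,0,-7,-0.0048,0.0035,0,-1],[0,0,0,0,0,0.0,-1],[0,0,0,0,0,-0.025,-1],[0,0,0,0,0,-0.025,-1],[0,0,0,0,0,-0.02,-1],[0,0,0,0,0,-0.02,-1],[0,0,0,0,0,0,-1]]

```text
t: 11.73
tcp_pos: [0.3672, 0.228, 0.1823]
tool_rot: [0.811, 0.584, 0.004, 0.001]
force: [0.5, -0.2, 0.2]
finger_gap: -0.004
gripper_force: 0.0
```

```bash
python3 - <<'E'
from h import *
rep("B",30)
a=manip.snapshot("scene")[180:265,185:295];b=manip.snapshot("wrist")
f=lambda i:cv2.resize(i,(396,306),interpolation=cv2.INTER_CUBIC)
cv2.imwrite("pics/m4.png",np.hstack([f(a),f(b)]))
E
```

```text
11.73 [0.3672 0.228  0.1823] 71.5 [ 0.5 -0.2  0.2]
B 30 [-92.9  99.2 -90.3]
```

View pics/m4.png

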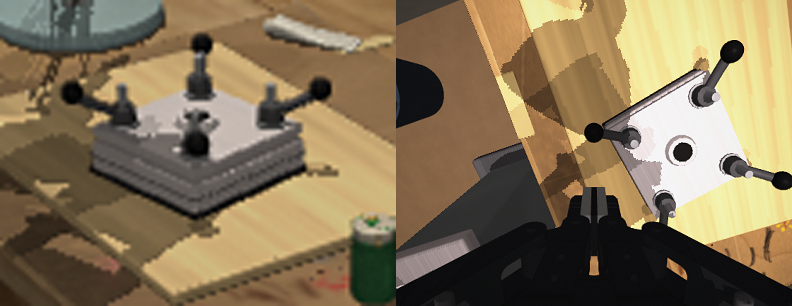

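The scene crop shows all four knobs at about half: B (195,145), A (320,88), D (202,43), C (71,92). Round two starts at B again.

Request:
servo_tool:
  rows:
    - [[0,0,0,-0.031,0.033,0,-1],[0,0,0,-0.031,0.033,0,-1],[0,0,0,-0.031,0.033,0,-1],[0,0,-6.95,0,0,0.01,-1],[0,0,-6.95,0,0,0.01,-1],[0,0,-6.95,0,0,0.01,-1],[0,0,-6.95,0,0,0.01,-1],[0,0,-6.95,0,0,0,-1]]

```text
t: 12.5
tcp_pos: [0.4225, 0.1169, 0.1362]
tool_rot: [0.597, 0.802, -0.002, -0.002]
force: [-1.0, -0.0, 0.2]
finger_gap: -0.004
gripper_force: 0.0
```

Request:
servo_tool:
  rows:
    - [[0,0,-6.95,0,0,0,-1],[0,0,-6.95,0,0,0,-1],[0,0,-6.95,0,0,0,-1],[0,0,-6.95,0,0,0,-1],[0,0,-6.95,0,0,0,-1],[0,0,-6.95,0,0,0,-1],[0,0,-6.95,0,0,0,-1],[0,0,-6.95,0,0,0,-1]]

```text
t: 13.17
tcp_pos: [0.4235, 0.1172, 0.1376]
tool_rot: [0.154, 0.988, -0.0, -0.001]
force: [-0.4, 0.2, 0.7]
finger_gap: 0.001
gripper_force: 0.0
```

Request:
servo_tool:
  rows:
    - [[0,0,0,0,0,0,-1]]

```text
t: 13.25
tcp_pos: [0.4235, 0.1172, 0.1377]
tool_rot: [0.156, 0.988, -0.0, -0.001]
force: [-0.2, -0.4, -0.5]
finger_gap: 0.002
gripper_force: 0.0
```

```bash
python3 - <<'E'
from h import *
rep("B",30)
for l,x,y in(("B",195,145),("A",320,88),("D",202,43),("C",71,92)):print(l,lev(l,(185+x/3.6,180+y/3.6)))
E
```

```text
13.25 [0.4235 0.1172 0.1377] 162.1 [-0.2 -0.4 -0.5]
B 30 [-10.6  -5.8   0.3]
B (np.float64(0.18906794495873963), np.float64(40.5))
A (np.float64(0.7187150285291546), np.float64(40.0))
D (np.float64(0.6487742947260046), np.float64(50.5))
C (np.float64(0.21703211792569116), np.float64(51.0))
```

Request:
servo_tool:
  rows:
    - [[0,0,0,-0.0106,-0.0058,0,-1],[0,0,0,0,0,0.026,-1],[0,0,0,0,0,0.026,-1],[0,0,0,0,0,0,-1],[0,0,7,0.0053,-0.0021,0,-1],[0,0,7,0.0053,-0.0021,0,-1],[0,0,7,0.0053,-0.0021,0,-1],[0,0,7,0.0053,-0.0021,0,-1]]

```text
t: 13.92
tcp_pos: [0.4114, 0.1104, 0.0873]
tool_rot: [0.394, 0.919, 0.0, 0.001]
force: [0.7, -2.5, -3.0]
finger_gap: 0.004
gripper_force: 1.6
```

Request:
servo_tool:
  rows:
    - [[0,0,7,0.0053,-0.0021,0,-1],[0,0,7,0.0053,-0.0021,0,-1],[0,0,7,0.0053,-0.0021,0,-1],[0,0,5,0.0038,-0.0015,0,-1],[0,0,0,0,0,0,-1]]

```text
t: 14.33
tcp_pos: [0.3927, 0.1227, 0.0873]
tool_rot: [0.589, 0.808, -0.0, 0.0]
force: [-0.4, -1.3, -0.9]
finger_gap: 0.003
gripper_force: 0.7
```

```bash
python3 - <<'E'
from h import *
rep("B",86,88,90,75)
E
```

```text
14.33 [0.3927 0.1227 0.0873] 107.8 [-0.4 -1.3 -0.9]
B 86 [ 1.7 -1.3  2. ]
B 88 [ 3.2 -1.9  4. ]
B 90 [ 4.7 -2.5  6. ]
B 75 [-6.2  3.  -9. ]
```

Request:
servo_tool:
  rows:
    - [[0,0,2,0.0015,-0.001,0,-1],[0,0,0,0.0012,0,0,-1],[0,0,0,0.0012,0,0,-1],[0,0,0,0,0,0,-1]]

```text
t: 14.67
tcp_pos: [0.3907, 0.126, 0.087]
tool_rot: [0.601, 0.799, -0.0, 0.0]
force: [-0.4, -6.8, -0.7]
finger_gap: -0.001
gripper_force: 2.7
```

Request:
servo_tool:
  rows:
    - [[0,0,0,0.0012,0,0,-1],[0,0,0,0,0,0,-1]]

```text
t: 14.83
tcp_pos: [0.3905, 0.1266, 0.087]
tool_rot: [0.601, 0.8, -0.001, 0.0]
force: [-0.6, -10.6, -0.4]
finger_gap: -0.004
gripper_force: 5.0
```

```bash
python3 - <<'E'
from h import *
rep("B",86,75)
E
```

```text
14.83 [0.3905 0.1266 0.087 ] 106.2 [ -0.6 -10.6  -0.4]
B 86 [-2.7 -0.3  0.4]
B 75 [-10.3   4.2 -10.6]
```

Lever B is at its stop: the force rose from 1 to 10.6 N. Now lever D.

Request:
servo_tool:
  rows:
    - [[0,0,0,-0.004,0,0,-1],[0,0,-5.3,-0.0032,0.0021,0,-1],[0,0,-5.3,-0.0032,0.0021,0,-1],[0,0,0,0,0,-0.027,-1],[0,0,0,0,0,-0.027,-1],[0,0,0,0.0241,0.0311,0,-1],[0,0,0,0.0241,0.0311,0,-1],[0,0,0,0.0241,0.0311,0,-1]]

```text
t: 15.5
tcp_pos: [0.4497, 0.2267, 0.1421]
tool_rot: [0.526, 0.85, 0.001, 0.001]
force: [0.2, -0.4, 0.3]
finger_gap: -0.003
gripper_force: 0.0
```

Request:
servo_tool:
  rows:
    - [[0,0,0,0.0241,0.0311,0,-1],[0,0,-6.4,0,0,0,-1],[0,0,-6.4,0,0,0,-1],[0,0,-6.4,0,0,0,-1],[0,0,-6.4,0,0,0,-1],[0,0,-6.4,0,0,0,-1],[0,0,-6.4,0,0,0,-1],[0,0,-6.4,0,0,0,-1]]

```text
t: 16.17
tcp_pos: [0.4656, 0.2613, 0.141]
tool_rot: [0.158, 0.987, 0.0, -0.0]
force: [-0.2, 1.0, -0.8]
finger_gap: 0.0
gripper_force: 0.0
```

Request:
servo_tool:
  rows:
    - [[0,0,0,0,0,0,-1]]

```text
t: 16.25
tcp_pos: [0.4656, 0.2612, 0.141]
tool_rot: [0.16, 0.987, 0.0, -0.0]
force: [-0.5, -0.3, -0.4]
finger_gap: -0.002
gripper_force: 0.0
```

```bash
python3 - <<'E'
from h import *
rep("D",30)
E
```

```text
16.25 [0.4656 0.2612 0.141 ] 161.5 [-0.5 -0.3 -0.4]
D 30 [-4.7 37.6 -0.3]
```

Request:
servo_tool:
  rows:
    - [[0,0,0,-0.0047,0.0376,0,-1],[0,0,0,0,0,0,-1],[0,0,0,0,0,0.027,-1],[0,0,0,0,0,0.027,-1],[0,0,0,0,0,0,-1],[0,0,7,-0.0053,0.0021,0,-1],[0,0,7,-0.0053,0.0021,0,-1],[0,0,7,-0.0053,0.0021,0,-1]]

```text
t: 16.92
tcp_pos: [0.4985, 0.2942, 0.0874]
tool_rot: [0.342, 0.94, -0.0, -0.001]
force: [-1.8, 1.2, -2.2]
finger_gap: 0.004
gripper_force: 1.1
```

Request:
servo_tool:
  rows:
    - [[0,0,7,-0.0053,0.0021,0,-1],[0,0,7,-0.0053,0.0021,0,-1],[0,0,7,-0.0053,0.0021,0,-1],[0,0,7,-0.0053,0.0021,0,-1],[0,0,6,-0.0044,0.002,0,-1],[0,0,0,0,0,0,-1]]

```text
t: 17.42
tcp_pos: [0.522, 0.2803, 0.0874]
tool_rot: [0.601, 0.799, 0.0, -0.001]
force: [-1.9, 3.1, -1.1]
finger_gap: -0.001
gripper_force: 1.8
```

```bash
python3 - <<'E'
from h import *
rep("D",86)
E
```

```text
17.42 [0.522  0.2803 0.0874] 106.1 [-1.9  3.1 -1.1]
D 86 [-0.5  0.7  0.3]
```

Request:
servo_tool:
  rows:
    - [[0,0,0,-0.0012,0,0,-1],[0,0,0,-0.0012,0,0,-1],[0,0,0,0,0,0,-1]]

```text
t: 17.67
tcp_pos: [0.5222, 0.2796, 0.0875]
tool_rot: [0.599, 0.801, 0.001, -0.001]
force: [-2.2, 9.5, -1.5]
finger_gap: -0.001
gripper_force: 4.4
```

Request:
servo_tool:
  rows:
    - [[0,0,0,-0.0012,0,0,-1],[0,0,0,0,0,0,-1]]

```text
t: 17.83
tcp_pos: [0.5223, 0.2793, 0.0875]
tool_rot: [0.599, 0.801, 0.002, -0.002]
force: [-3.2, 10.7, -1.2]
finger_gap: 0.002
gripper_force: 5.6
```

```bash
python3 - <<'E'
from h import *
rep("D",86,75)
E
```

```text
17.83 [0.5223 0.2793 0.0875] 106.4 [-3.2 10.7 -1.2]
D 86 [0.5 0.7 0.6]
D 75 [  8.2  -3.8 -10.4]
```

Lever D is at its stop too (about 11 N). Next is A: back off, lift, and shift [-113, -19] mm with a +45 degree turn.

Request:
servo_tool:
  rows:
    - [[0,0,0,0.003,0,0,-1],[0,0,-5.2,0.003,-0.0019,0,-1],[0,0,-5.2,0.003,-0.0019,0,-1],[0,0,0,0,0,-0.027,-1],[0,0,0,0,0,-0.027,-1],[0,0,0,-0.0376,-0.0063,0,-1],[0,0,0,-0.0376,-0.0063,0,-1],[0,0,0,-0.0376,-0.0063,0,-1]]

```text
t: 18.5
tcp_pos: [0.5518, 0.1738, 0.1427]
tool_rot: [0.522, 0.853, 0.001, 0.002]
force: [0.5, 0.1, -0.3]
finger_gap: 0.0
gripper_force: 0.0
```

Request:
servo_tool:
  rows:
    - [[0,0,6.4,0,0,0,-1],[0,0,6.4,0,0,0,-1],[0,0,6.4,0,0,0,-1],[0,0,6.4,0,0,0,-1],[0,0,6.4,0,0,0,-1],[0,0,6.4,0,0,0,-1],[0,0,6.4,0,0,0,-1],[0,0,0,0,0,0,-1]]

```text
t: 19.17
tcp_pos: [0.5513, 0.1742, 0.1417]
tool_rot: [0.809, 0.588, 0.0, 0.001]
force: [-0.1, -0.8, -0.0]
finger_gap: 0.001
gripper_force: 0.0
```

```bash
python3 - <<'E'
from h import *
rep("A",30)
E
```

```text
19.17 [0.5513 0.1742 0.1417] 72.0 [-0.1 -0.8 -0. ]
A 30 [ 2.3 -1.7  0.2]
```

Request:
servo_tool:
  rows:
    - [[0,0,0,0.0023,-0.0017,0,-1],[0,0,0,0,0,0.027,-1],[0,0,0,0,0,0.027,-1],[0,0,0,0,0,0,-1],[0,0,7,-0.0053,0.0021,0,-1],[0,0,7,-0.0053,0.0021,0,-1],[0,0,7,-0.0053,0.0021,0,-1],[0,0,7,-0.0053,0.0021,0,-1]]

```text
t: 19.83
tcp_pos: [0.5486, 0.155, 0.088]
tool_rot: [0.928, 0.373, 0.001, 0.0]
force: [1.5, 1.4, -1.4]
finger_gap: -0.002
gripper_force: 1.0
```

Request:
servo_tool:
  rows:
    - [[0,0,7,-0.0053,0.0021,0,-1],[0,0,7,-0.0053,0.0021,0,-1],[0,0,7,-0.0053,0.0021,0,-1],[0,0,6,-0.0044,0.002,0,-1],[0,0,0,0,0,0,-1]]

```text
t: 20.25
tcp_pos: [0.5363, 0.1361, 0.0882]
tool_rot: [0.989, 0.148, 0.001, 0.0]
force: [1.0, -0.2, -0.9]
finger_gap: -0.001
gripper_force: 0.5
```

```bash
python3 - <<'E'
from h import *
rep("A",86)
E
```

```text
20.25 [0.5363 0.1361 0.0882] 17.0 [ 1.  -0.2 -0.9]
A 86 [-1.4 -0.3  1.2]
```

Request:
servo_tool:
  rows:
    - [[0,0,1,-0.0014,0,0,-1],[0,0,0,-0.0012,0,0,-1],[0,0,0,-0.0012,0,0,-1],[0,0,0,0,0,0,-1]]

```text
t: 20.58
tcp_pos: [0.5328, 0.1356, 0.0874]
tool_rot: [0.99, 0.14, 0.002, 0.0]
force: [2.4, -1.5, 0.9]
finger_gap: -0.0
gripper_force: 1.4
```

Request:
servo_tool:
  rows:
    - [[0,0,0,-0.0012,0,0,-1],[0,0,0,0,0,0,-1]]

```text
t: 20.75
tcp_pos: [0.5325, 0.1354, 0.0875]
tool_rot: [0.99, 0.139, 0.002, 0.0]
force: [5.8, -0.3, 1.3]
finger_gap: -0.0
gripper_force: 2.4
```

```bash
python3 - <<'E'
from h import *
rep("A",86,75)
E
```

```text
20.75 [0.5325 0.1354 0.0875] 16.0 [ 5.8 -0.3  1.3]
A 86 [2.5 0.  0.2]
A 75 [ 10.1  -4.5 -10.8]
```

Request:
servo_tool:
  rows:
    - [[0,0,0,-0.0015,0,0,-1],[0,0,0,0,0,0,-1]]

```text
t: 20.92
tcp_pos: [0.5322, 0.1352, 0.0876]
tool_rot: [0.99, 0.139, 0.004, 0.0]
force: [7.0, 0.8, 0.3]
finger_gap: 0.003
gripper_force: 3.3
```

Request:
servo_tool:
  rows:
    - [[0,0,0,-0.001,0,0,-1],[0,0,0,0,0,0,-1]]

```text
t: 21.08
tcp_pos: [0.532, 0.1352, 0.0877]
tool_rot: [0.99, 0.139, 0.005, -0.0]
force: [6.9, 1.1, 0.0]
finger_gap: 0.0
gripper_force: 3.9
```

```bash
python3 - <<'E'
from h import *
rep("A",86,75)
E
```

```text
21.08 [0.532  0.1352 0.0877] 16.0 [6.9 1.1 0. ]
A 86 [ 3.  -0.1  0.2]
A 75 [ 10.6  -4.6 -10.8]
```

Lever A has stalled at its stop, with the force saturating. Last is C.

Request:
servo_tool:
  rows:
    - [[0,0,0,0.004,0,0,-1],[0,0,-5.4,0.0034,-0.0023,0,-1],[0,0,-5.4,0.0034,-0.0023,0,-1],[0,0,0,0,0,-0.027,-1],[0,0,0,0,0,-0.027,-1],[0,0,0,-0.0241,-0.0311,0,-1],[0,0,0,-0.0241,-0.0311,0,-1],[0,0,0,-0.0241,-0.0311,0,-1]]

```text
t: 21.75
tcp_pos: [0.4272, 0.193, 0.1408]
tool_rot: [0.973, 0.231, -0.002, -0.0]
force: [-0.1, 1.5, -0.1]
finger_gap: 0.0
gripper_force: 0.0
```

Request:
servo_tool:
  rows:
    - [[0,0,0,-0.0241,-0.0311,0,-1],[0,0,0,-0.0241,-0.0311,0,-1],[0,0,-7.1,0,0,0,-1],[0,0,-7.1,0,0,0,-1],[0,0,-7.1,0,0,0,-1],[0,0,-7.1,0,0,0,-1],[0,0,-7.1,0,0,0,-1],[0,0,-7.1,0,0,0,-1]]

```text
t: 22.42
tcp_pos: [0.3566, 0.2263, 0.1404]
tool_rot: [0.82, 0.572, -0.003, -0.001]
force: [-1.2, -0.3, -0.3]
finger_gap: -0.003
gripper_force: 0.0
```

Request:
servo_tool:
  rows:
    - [[0,0,-2,0,0,0,-1],[0,0,0,0,0,0,-1]]

```text
t: 22.58
tcp_pos: [0.3569, 0.2263, 0.1404]
tool_rot: [0.812, 0.584, -0.002, -0.001]
force: [0.5, 0.7, 0.0]
finger_gap: -0.001
gripper_force: 0.0
```

```bash
python3 - <<'E'
from h import *
rep("C",30)
E
```

```text
22.58 [0.3569 0.2263 0.1404] 71.5 [0.5 0.7 0. ]
C 30 [ 2.7  5.9 -0.3]
```

Request:
servo_tool:
  rows:
    - [[0,0,0,0.002,0.0059,0,-1],[0,0,0,0,0,0.027,-1],[0,0,0,0,0,0.026,-1],[0,0,0,0,0,0,-1],[0,0,7,0.0053,-0.0021,0,-1],[0,0,7,0.0053,-0.0021,0,-1],[0,0,7,0.0053,-0.0021,0,-1],[0,0,7,0.0053,-0.0021,0,-1]]

```text
t: 23.25
tcp_pos: [0.3667, 0.2486, 0.0883]
tool_rot: [0.93, 0.367, -0.002, 0.0]
force: [-1.5, -1.2, -1.4]
finger_gap: 0.003
gripper_force: 1.0
```

Request:
servo_tool:
  rows:
    - [[0,0,7,0.0053,-0.0021,0,-1],[0,0,7,0.0053,-0.0021,0,-1],[0,0,7,0.0053,-0.0021,0,-1],[0,0,6,0.0044,-0.002,0,-1],[0,0,0,0,0,0,-1]]

```text
t: 23.67
tcp_pos: [0.3783, 0.2664, 0.0881]
tool_rot: [0.99, 0.142, -0.003, 0.001]
force: [-3.0, -1.6, -0.6]
finger_gap: 0.001
gripper_force: 1.5
```

```bash
python3 - <<'E'
from h import *
rep("C",86)
E
```

```text
23.67 [0.3783 0.2664 0.0881] 16.3 [-3.  -1.6 -0.6]
C 86 [ 0.9 -1.3  0.5]
```

Request:
servo_tool:
  rows:
    - [[0,0,0,0.0014,0,0,-1],[0,0,0,0.0012,0,0,-1],[0,0,0,0.0012,0,0,-1],[0,0,0,0,0,0,-1]]

```text
t: 24.0
tcp_pos: [0.3789, 0.2665, 0.0878]
tool_rot: [0.99, 0.144, -0.006, 0.001]
force: [-8.6, -0.2, 3.7]
finger_gap: 0.001
gripper_force: 4.3
```

Request:
servo_tool:
  rows:
    - [[0,0,0,0.0012,0,0,-1],[0,0,0,0,0,0,-1]]

```text
t: 24.17
tcp_pos: [0.3791, 0.2666, 0.0877]
tool_rot: [0.99, 0.144, -0.007, 0.001]
force: [-10.8, -1.4, 4.8]
finger_gap: -0.005
gripper_force: 5.0
```

```bash
python3 - <<'E'
from h import *
rep("C",86,75)
E
```

```text
24.17 [0.3791 0.2666 0.0877] 16.5 [-10.8  -1.4   4.8]
C 86 [ 0.1 -1.3  0.7]
C 75 [ -7.6   3.2 -10.3]
```

Request:
servo_tool:
  rows:
    - [[0,0,0,-0.004,0,0,-1],[0,0,-5.4,-0.003,0.0016,0,-1],[0,0,-5.4,-0.003,0.0016,0,-1],[0,0,0,0,0,0,-1],[0,0,0,0,0,-0.027,-1],[0,0,0,0,0,-0.027,-1],[0,0,0,0,0,-0.03,-1],[0,0,0,0,0,0,-1]]

```text
t: 24.83
tcp_pos: [0.3807, 0.2638, 0.1767]
tool_rot: [0.972, 0.235, 0.006, -0.001]
force: [0.6, 0.4, -0.5]
finger_gap: -0.002
gripper_force: 0.0
```

```bash
python3 - <<'E'
from h import *
rep("C",86)
a=manip.snapshot("scene")[165:265,185:325];b=manip.snapshot("wrist")
f=lambda i:cv2.resize(i,(400,300),interpolation=cv2.INTER_CUBIC)
cv2.imwrite("pics/m5.png",np.hstack([cv2.resize(a,(420,300),interpolation=cv2.INTER_CUBIC),cv2.resize(b,(380,285))[0:300] if 0 else cv2.resize(b,(380,300))]))
E
```

```text
24.83 [0.3807 0.2638 0.1767] 27.1 [ 0.6  0.4 -0.5]
C 86 [ 0.2 -4.5 11.3]
```

View pics/m5.png

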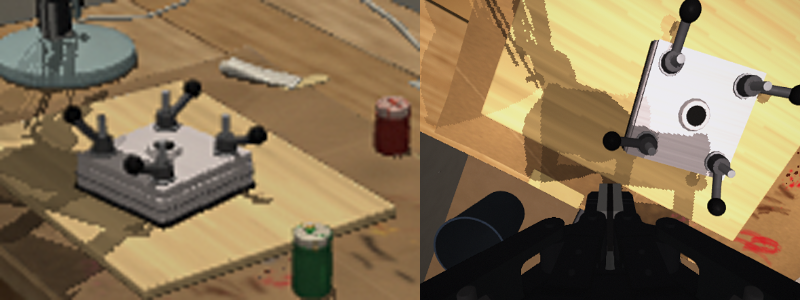

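Knobs in the scene crop: B (134,166), A (257,137), D (191,90), C (73,115). All levers look turned a quarter, the plate is down, and the jars and tube are in place. One check of the angles before handing in.

```bash
python3 - <<'E'
from h import *
S=P("scene")
for l,x,y in(("B",134,166),("A",257,137),("D",191,90),("C",73,115)):
    uv=np.array((185+x/3,165+y/3));print(l,lev(l,uv),plane(S,uv,.076).round(4),(np.array(STUD[l])+.038*np.array([np.cos(np.radians(U0[l]-86)),np.sin(np.radians(U0[l]-86))])).round(4))
E
```

```text
B (np.float64(0.03205577378862068), np.float64(80.0)) [0.3913 0.1416] [0.3893 0.1443]
A (np.float64(0.6322415565403031), np.float64(85.0)) [0.5143 0.1315] [0.5145 0.1344]
D (np.float64(0.03417133773378707), np.float64(88.0)) [0.5243 0.2579] [0.5244 0.2596]
C (np.float64(0.0704620506620822), np.float64(90.5)) [0.4014 0.2689] [0.3992 0.2695]
```

Checking the stop positions against each other: B and D stalled 2.7 and 0.5 mm past my estimate, A and C 3.0 and 0.1 mm. That fits a uniform home angle with a mould offset of about 1.5 mm. Each stop pushed back with 7 to 11 N, so all four levers are home. Handing in.

```bash
python3 -c "
from station import manip;print(manip.sign_off())"
```

```text
the job is handed in; nothing more can be done
None
```

I turned all four levers crisscross in two rounds, first about half-way and then home against their stops. The plate looks flat, the jars and tube were not touched, and I handed the job in after about 25 s of the 67 s allowed.

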